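Set a welding positioner to its zero line and pin it

TASK

The drum chuck of the welding positioner has to be locked at zero before the next seam: turn it by its rim until the engraved zero line faces the pointer nose of the fixed bracket, and lock it there with the index pin that is parked in the drilled board, through the bush in the bracket and fully home in the index plate below. The line only brings the hole close, so ease the rim gently to and fro until the pin drops, without ever loading the pin hard, and leave everything else in its place.

Things in the scene. Friction and masses are not known exactly. Their poses are not given: they have to be found in the camera images.
- positioner: Fixed welding positioner (grey tube frame, black gear motor) on a 40 mm thick concrete slab, carrying a level index plate with an open drum chuck on top. Origin: on the spindle axis, on the slab under the feet. z: the spindle axis; +y: from the axis to the fixed bracket with bush and pointer. Heights above this origin: index plate top 112 mm, bracket arm 116 to 134 mm, drum rim 167 mm.
- rim_centre (a point): Centre of the drum's open mouth, on the axis, level with the rim. Drum: 140 mm outside, 120 mm inside diameter, 45 mm deep: one finger inside, one outside pinches the 10 mm wall from above. Turns stiffly (about 12 N at the rim), stays where left, no stop. A 52 mm pipe stub is clamped in the middle, its top 5 mm above the rim.
- zero_mark (a point): Where the zero line crosses the outer edge of the rim, 70 mm from the axis; turns with the drum. The one long engraved line, 2.4 mm wide, bright, across the rim's top and down the outside (other lines: short low ticks). It starts 29 to 95 degrees clockwise (from above) of the pointer. Three jaw screws stick out 60, 180, 300 degrees from it: 13 mm heads, 82 mm from the axis, 17 mm below the rim.
- pointer_tip (a point): Tip of the conical steel nose of the fixed bracket, which points at the drum wall: 73 mm from the spindle axis on the positioner's +y side, 125 mm above its origin (42 mm below the rim).
- bush_mouth (a point): Centre of the upper mouth of the bush, an upright 11 mm bore (mouth flared to 16 mm) through the bracket's 18 mm thick arm: 96 mm from the axis on the positioner's +y side, 134 mm above its origin. The index plate passes 4 mm under the arm. A pin that misses the hole stands on the plate, 16 mm too high, and drops by its own weight once the hole comes under it; then it blocks the drum.
- plate_centre (a point): Centre of the index plate's top, on the axis. Steel disc 224 mm across, 12 mm thick, under the drum and turning with it. Four through holes of 11.6 mm, 96 mm from the axis, a quarter turn apart. The zero hole lies outward of the zero line, but only to within 6.5 mm to either side (the plate is clamped in slots); the other three are wrong for zero.
- index_pin: Loose steel index pin, 0.12 kg, upright: shank 10 mm diameter, 38 mm long, foot with a 1 mm chamfer; round head 22 mm diameter, 34 mm high, whose flat underside rests on the board at the start, on the bush when home. Origin: centre of the foot, z up (head from 38 to 72 mm above it). Stands in one of the board's holes. Home, its origin is 96 mm above the positioner's.
- board: Drilled dark plywood board lying on two battens, 300 x 95 mm, top 41 mm above the bench, fixed. Origin under its centre, x along its length. Four holes of 13.5 mm at x = -108, -36, 36 and 108 mm hold the index pin, the hex bolt and the drift in changing places.
- hex_bolt: Bystander: hex bolt with a 21 mm wide, only 8 mm high head, shank down in a hole of the board. Origin at the foot.
- drift: Bystander: slim dark round drift, 16 mm thick, standing 65 mm high out of a hole of the board. Origin at the foot.
- pipe_offcut: Bystander: short steel pipe, 52 mm diameter, 50 mm high, on the far part of the slab. Origin under its centre.
- magnet_square: Bystander: triangular welding magnet about 75 mm, 16 mm high, on the bench left of the slab. Origin under its centre.
- wrench: Bystander: 200 mm open-ended wrench lying on the bench. Origin under its middle.
- wire_brush: Bystander: 240 mm brush with wooden handle on the bench. Origin under its middle.
- paste_jar: Bystander: grey jar with black lid, 68 mm diameter, 62 mm high, on the bench. Origin under its centre.

How it is judged (in metres and radians):
At the end, for the whole second after the job is handed in: The zero line stands at the pointer (within 7.5 mm of its tip seen from above, i.e. about 5.5 degrees), the index pin is upright in the bush and fully home (head within 2.5 mm of the bush) so that it locks the index plate, at rest (horizontal distance between zero_mark and pointer_tip below 0.0075 m and z of index_pin in the frame of positioner below 0.0985 m and horizontal distance between index_pin and bush_mouth below 0.003 m and angle between index_pin's own z axis and vertical below 0.08 rad and linear speed of index_pin below 0.02 m/s); the robot touches nothing.
It fails at once if The index pin is loaded with more than 25 N against the bracket or the index plate (contact force between index_pin and positioner above 25 N).
It fails at once if A bystander is moved by more than 15 mm (distance of any of hex_bolt, drift, pipe_offcut, magnet_square, wrench, wire_brush, paste_jar from where it was at the start of the episode above 0.015 m).
It also fails if it takes over 72 s, if anything falls off the work surface, if the arm or the gripper's body presses on something with over 40 N, if the wrist force passes 120 N, or if a joint passes its speed limit or range.

ROBOT

A 6-joint arm with a two-finger parallel gripper is mounted at the origin on the work surface. World frame = base frame: x ahead of the robot, y to its left, z up, the work surface at z = 0. Lengths are in m, angles in degrees, forces in N, time in s.
With the tool pointing down it reaches from about 0.425 to 1.125 m from the base axis. Payload 14.9 kg.
Tool frame: the origin (TCP) lies midway between the tips of the shut fingers; the grasp point (between the pads) lies 19 mm behind it; z points along the fingers, y is the line along which they close (so a half turn about z gives the same grasp; the last joint's range is limited). The gripper opens to 91 mm and grips with 3 to 60 N. Pads are 32 mm wide; open, the fingers measure 118 mm over their backs; the gripper's body (76 mm by 178 mm) begins 60 mm behind the grasp point.
Start: joints at [61.461, 21.709, 99.362, -0, 58.929, -1.908], TCP at [0.314, 0.626, 0.214] pointing down, gripper open.
Joint ranges: [-158.91, 158.91], [-42.39, 125.64], [0.06, 152.35], [-60.88, 240.88], [17.5, 164.5], [-176.32, 176.32]. Speed limits (degrees/s): [108.29, 108.29, 136.94, 180, 180, 180].

INTERFACE

Orientations are given as a 3x3 rotation matrix whose columns are the frame's x, y, z axes.
In Python, from rig import ctrl gives the robot as it stands.
- The arm moves only by the tool jog_arm, never from a script. Its arguments are lists of equal length, an entry for each row: "dp": the shift along the world's x, y, z in mm, a list of three; "rot": the turn, a rotation vector about the world's x, y, z in rad, a list of three. A call has 1 to 12 rows; each row shifts and turns the commanded pose from where the row before left it; what a row does not reach is not made up. A row lasts 1/8 s, in which the tool goes at most 62.5 mm and 10.7 degrees, less where a joint would pass 70% of its speed; a pose out of reach is approached as far as the arm can. A call is refused whole if a number of a shift passes 62.5 or a number of a turn 0.188, either way. A call with a gripper value outside its range is refused whole. "jaw" is the closure in counts, from 0 (fully open) to 255 (shut), set as the call begins (left out, the last holds). The fingers move at their own pace and stop on an object; "grip_force" is the grip in N (left out, the last holds). Time passes only in rows, so rows that do not move let the fingers close. It gives the time, the measured TCP pose, the force, the opening and the grip force at its end, in the units of the state.
- ctrl.read_state(): the state, without advancing time (a new reading comes with each control period).
- ctrl.read_camera(name): name is "scene" or "top" or "wrist"; returns a dict with "img" (420x560x3 uint8, blue, green, red), "z_map" (420x560 float32, m along the optical axis (not along the pixel's ray), 0 where there is no reading), "camera_matrix" (3x3 intrinsics, pixels), "k1" (the pictures are not rectified: a ray, as slopes to the right and down, at radius r is drawn at 1 + k1 r^2 times it, then the intrinsics apply), "R" (3x3) and "t" (3): a world point X has camera coordinates R X + t. Camera axes: x right, y down, z forward; pixel columns grow to the right and rows downward; lengths in m; the calibration is good to about 2 mm. A picture is of the moment at which its call begins.
- ctrl.sign_off(): hands the job in; it is judged then, once.
Trained networks look in a picture, given as the dict that the camera call returned (one of the last four; its "shot" number tells which), for a name from the list of things; names that differ only in an ending like _2 or _b are one class to them, and where a whole thing is asked for, a point or a joint stands for the part that bears it (a point fixed in the world has none). Each returns a list of dicts, best first, with "confidence" (0 to 1); they miss things now and then, are a little off and sometimes report something else, mostly with a low value. They report only what shows in the picture. A call takes as long as a camera call.
- ctrl.search_frame(query, picture): "location" ([x, y, z] in m, in the coordinates of the camera as it stood for that picture, good to about 4 mm: the middle of the surface that is visible of it).
- ctrl.trace(query, picture): "pixels" (420x560 bool, what is visible of it).
The state is a dict: "time": time; "q": joint angles; "qd": joint speeds; "joint_efforts": joint torques, N m; "tcp_pos": TCP position; "eef_rot": TCP orientation; "ft_force": force on the tool from outside, world axes, zero at the start; "torque": the same for the moment, N m; "grip_width": finger opening in m; "finger_force": force on a finger pad.
Only numpy, scipy, OpenCV 4.12 (cv2) and the standard library are available. Lean on these libraries where they do the work, as an engineer would, in place of code of your own. Each camera call takes 0.05 s, during which the arm holds its last target. There are 200 camera calls.

## Working session

There is one attempt and no reset: what is moved stays moved. The work goes in short steps, Python scripts to look and compute and a tool call to move; the robot and the scene stay as the last step left them, time stands still between calls to the robot, and variables do not carry over. Pictures are saved under pics/ and viewed, at most 10 in all, crops included, and the job is handed in when it is done.

Besides the shell and the picture viewer there is one more tool, called after "Call:" as name(argument=value, ...) on one line, values as JSON. jog_arm: Moves the arm, as the interface text tells. Its arguments: {"type":"object","properties":{"dp":{"type":"array","items":{"type":"array","items":{"type":"number"}}},"rot":{"type":"array","items":{"type":"array","items":{"type":"number"}}},"jaw":{"type":"number"},"grip_force":{"type":"number"}},"required":["dp","rot"]}

```bash
mkdir -p pics
cat > h.py <<'E'
import numpy as np, cv2
from rig import ctrl
def cam(n): return ctrl.read_camera(n)
def w(c,p): return np.asarray(c["R"]).T@(np.asarray(p)-np.asarray(c["t"]))
def ray(c,u,v):
    K=np.asarray(c["camera_matrix"]);d=np.array([(u-K[0,2])/K[0,0],(v-K[1,2])/K[1,1]]);s=d.copy()
    for _ in range(20): s=d/(1+c["k1"]*(s@s))
    return np.array([s[0],s[1],1.])
def px(c,u,v): return w(c,ray(c,u,v)*c["z_map"][int(round(v)),int(round(u))])
def pz(c,u,v,z):
    R=np.asarray(c["R"]);o=-R.T@np.asarray(c["t"]);d=R.T@ray(c,u,v);return o+d*(z-o[2])/d[2]
def proj(c,X):
    p=np.asarray(c["R"])@np.asarray(X)+np.asarray(c["t"]);s=p[:2]/p[2];s=s*(1+c["k1"]*(s@s));K=np.asarray(c["camera_matrix"]);return np.array([K[0,0]*s[0]+K[0,2],K[1,1]*s[1]+K[1,2]])
E
python3 - <<'E'
from h import *
np.set_printoptions(precision=4,suppress=True)
for n in ["top","scene"]:
    c=cam(n); cv2.imwrite(f"pics/{n}0.png",c["img"])
    print(n,"cam at",-np.asarray(c["R"]).T@c["t"])
    for q in ["positioner","rim_centre","zero_mark","pointer_tip","bush_mouth","index_pin","board","hex_bolt","drift","pipe_offcut"]:
        for d in ctrl.search_frame(q,c)[:2]:
            X=w(c,d["location"]); print(q,round(d["confidence"],2),X,proj(c,X).round())
s=ctrl.read_state();print(s["time"],s["ft_force"],s["eef_rot"])
E
```

```text
top cam at [ 0.4372 -0.0127  1.3926]
positioner 0.93 [0.5623 0.0989 0.1542] [231. 191.]
rim_centre 0.62 [0.5669 0.0954 0.1509] [233. 189.]
zero_mark 0.66 [0.5697 0.0955 0.1484] [233. 188.]
pointer_tip 0.61 [0.5619 0.101  0.1514] [231. 191.]
bush_mouth 0.69 [0.564  0.1027 0.1488] [230. 191.]
board 0.75 [ 0.4941 -0.3245  0.0409] [395. 223.]
hex_bolt 0.47 [ 0.6043 -0.3194  0.046 ] [393. 181.]
drift 0.46 [ 0.4652 -0.3266  0.0964] [401. 234.]
pipe_offcut 0.49 [ 0.7794 -0.1428  0.0889] [329. 111.]
pipe_offcut 0.37 [ 0.7121 -0.3108  0.0625] [391. 140.]
scene cam at [ 1.1222 -0.8389  0.9002]
positioner 0.7 [0.6029 0.0445 0.1529] [308. 209.]
rim_centre 0.84 [0.5925 0.0638 0.1594] [309. 203.]
zero_mark 0.59 [0.5951 0.0714 0.1643] [311. 200.]
pointer_tip 0.59 [0.6    0.0435 0.1525] [307. 209.]
bush_mouth 0.83 [0.602  0.0471 0.1471] [308. 211.]
index_pin 0.58 [0.5998 0.0461 0.1527] [307. 209.]
index_pin 0.54 [ 0.4011 -0.3425  0.0673] [146. 283.]
board 0.98 [ 0.5267 -0.3352  0.0399] [187. 314.]
drift 0.52 [ 0.4693 -0.3363  0.0795] [167. 291.]
pipe_offcut 0.67 [ 0.8079 -0.1723  0.0733] [329. 318.]
pipe_offcut 0.28 [ 0.4015 -0.342   0.0654] [146. 284.]
1.1 [-0.3984 -0.9302 -0.3418] [[-0.8939  0.4482  0.    ]
 [ 0.4482  0.8939 -0.    ]
 [-0.     -0.     -1.    ]]
```

Run:
```python
import cv2,numpy as np
a=cv2.imread("pics/top0.png");b=cv2.imread("pics/scene0.png")
A=cv2.resize(a[60:280,130:430],None,fx=2.6,fy=2.6,interpolation=cv2.INTER_CUBIC);cv2.imwrite("pics/t1.png",A)
B=cv2.resize(b[120:350,100:400],None,fx=2.6,fy=2.6,interpolation=cv2.INTER_CUBIC);cv2.imwrite("pics/s1.png",B)
```

```text
(no output)
```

View pics/t1.png

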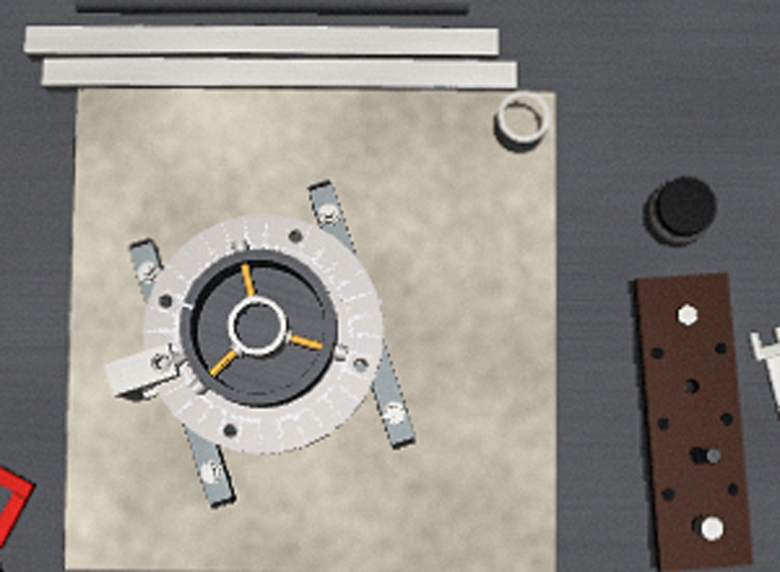

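View pics/s1.png

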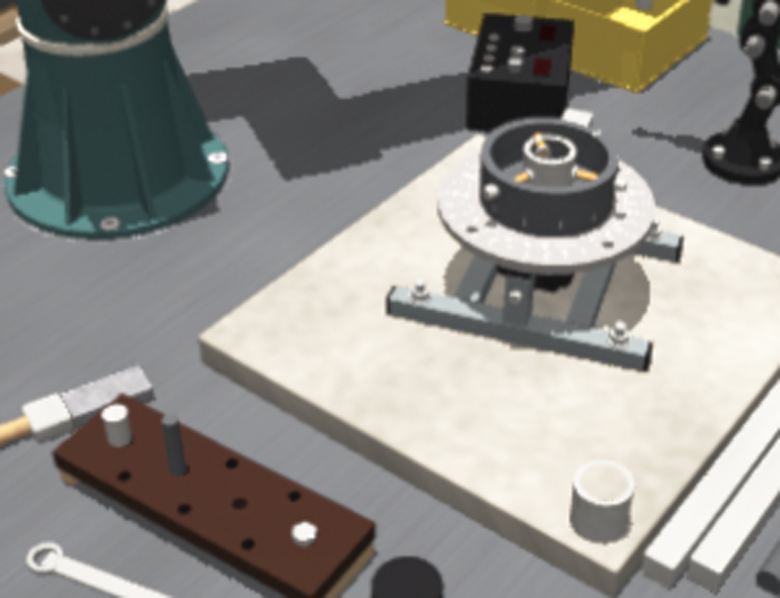

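The top crop shows the drum at (258,325), the bracket with its bush to the lower left at about (160,362), and the line on the rim at about (186,305). The zero hole is likely the one at (165,300). The other holes are at (296,236), (361,365) and (231,430). The pin is the light head at (712,528) on the board, next to the drift at (710,456). The scene crop agrees: pin (117,425), drift (173,445), bolt (304,533).

Run:
```python
from h import *
np.set_printoptions(precision=4,suppress=True)
c=cam("top"); f=lambda x,y:(130+x/2.6,60+y/2.6)
P=np.array([pz(c,*f(x,y),.152) for x,y in [(165,300),(296,236),(361,365),(231,430)]])
C=P.mean(0);print("axis",C,np.linalg.norm(P-C,axis=1),[np.degrees(np.arctan2(*(p-C)[1::-1])) for p in P])
# rim via z_map
Z=c["z_map"];vs,us=np.mgrid[140:240,185:285]
X=np.array([px(c,u,v) for u,v in zip(us.ravel(),vs.ravel())])
rim=X[(X[:,2]>.2)&(X[:,2]<.211)&(np.hypot(*(X[:,:2]-C[:2]).T)>.05)]
from scipy.optimize import least_squares
r=least_squares(lambda p:np.hypot(rim[:,0]-p[0],rim[:,1]-p[1])-.065,C[:2],loss="soft_l1",f_scale=.002);print("rim",r.x,len(rim),rim[:,2].mean())
b=pz(c,*f(160,362),.174);print("bush",b,np.linalg.norm((b-C)[:2]),np.degrees(np.arctan2(*(b-C)[1::-1])))
m=pz(c,*f(185,305),.207);print("mark",m,np.linalg.norm((m-C)[:2]),np.degrees(np.arctan2(*(m-C)[1::-1])))
for n,x,y,z in [("pinhead",712,528,.075),("bolt",687,314,.049),("drift",711,456,.106),("free",691,386,.041)]: print(n,pz(c,*f(x,y),z),px(c,*f(x,y)))
cw=cam("wrist");s=ctrl.read_state();R=np.asarray(s["eef_rot"]);o=-np.asarray(cw["R"]).T@cw["t"]
print("wrist cam in tool",R.T@(o-s["tcp_pos"]),"\n",R.T@np.asarray(cw["R"]).T)
```

```text
axis [0.5705 0.0996 0.152 ] [0.0972 0.0959 0.0964 0.0957] [np.float64(72.30606299482784), np.float64(-17.717690538778086), np.float64(-107.82002094735091), np.float64(162.81913636940394)]
rim [0.5706 0.1005] 769 0.20629729425931476
bush [0.5399 0.1919 0.174 ] 0.09718378658201299 108.36230693067385
mark [0.5885 0.1651 0.207 ] 0.06789546472020067 74.62765467590094
pinhead [ 0.3898 -0.3397  0.075 ] [ 0.3898 -0.3402  0.0731]
bolt [ 0.6056 -0.3213  0.049 ] [ 0.6058 -0.3217  0.0476]
drift [ 0.4605 -0.3312  0.106 ] [ 0.4604 -0.3311  0.1061]
free [ 0.5328 -0.3269  0.041 ] [ 0.5358 -0.3366 -0.001 ]
wrist cam in tool [ 0.0729  0.0005 -0.1701] 
 [[ 0.0003 -0.9652 -0.2614]
 [ 1.      0.0001  0.0007]
 [-0.0007 -0.2614  0.9652]]
```

Call:
jog_arm(dp=[[5,-10,50],[25,-50,50],[30,-55,5],[30,-57,0],[30,-57,0],[30,-57,0],[30,-57,0],[30,-57,0],[30,-57,0],[30,-57,0],[32,-58,0],[0,0,0]], rot=[[0,0,-0.172],[0,0,-0.172],[0,0,-0.172],[0,0,-0.172],[0,0,-0.172],[0,0,-0.172],[0,0,-0.172],[0,0,-0.172],[0,0,-0.172],[0,0,-0.172],[0,0,-0.18],[0,0,0]], jaw=165)

```text
time: 2.7
tcp_pos: [0.6048, 0.0743, 0.3105]
eef_rot: [[0.718, 0.697, 0.0], [0.697, -0.718, -0.0], [-0.0, 0.0, -1.0]]
ft_force: [-0.2, 0.4, -0.3]
grip_width: 0.0321
finger_force: 0.0
```

Run:
```python
from h import *
np.set_printoptions(precision=4,suppress=True)
c=cam("wrist");s=ctrl.read_state();print(s["time"],s["tcp_pos"],np.degrees(np.arctan2(s["eef_rot"][1][1],s["eef_rot"][0][1])),s["q"],s["grip_width"])
cv2.imwrite("pics/w1.png",c["img"]);print(proj(c,[.5705,.1,.207]))
```

```text
2.75 [0.6039 0.076  0.3104] -45.63880598092256 [  4.9744   7.7311 106.4052   0.0014  65.8766  50.6126] 0.03214730462636996
[217.3078 218.931 ]
```

View pics/w1.png

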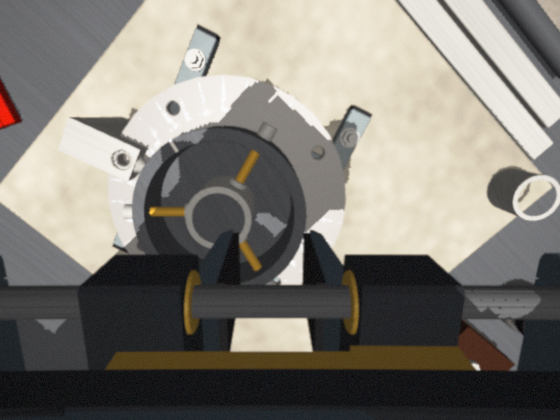

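The wrist view shows the bush at about (122,158), the zero line crossing the rim near (173,146), a hole at (173,107) just outward of the line, and another hole at (318,152). The fingers hang over the drum's near wall.

```bash
cat > m.py <<'E'
from h import *
np.set_printoptions(precision=4,suppress=True)
def circ(c,u,v,z,r,dark=True):
    # centroid of dark blob near predicted pixel, 
    g=c["img"].mean(2);H=np.mgrid[-r:r+1,-r:r+1];V,U=H[0]+int(v),H[1]+int(u)
    g=g[V,U];t=(g.min()+np.percentile(g,80))/2;W=np.clip(t-g,0,None)*(np.hypot(*H)<=r)
    uu,vv=(W*U).sum()/W.sum(),(W*V).sum()/W.sum();return pz(c,uu,vv,z),(uu,vv)
def pol(X,C): d=np.asarray(X)[:2]-C[:2];return np.hypot(*d),np.degrees(np.arctan2(d[1],d[0]))
E
python3 - <<'E'
from m import *
c=cam("wrist");s=ctrl.read_state()
C0=np.array([.5705,.1])
h1,_=circ(c,173,107,.152,9);h2,_=circ(c,318,152,.152,9);b,bp=circ(c,122,158,.174,6)
for n,X in [("h1",h1),("h2",h2),("bush",b)]: print(n,X,pol(X,C0))
# centre from two holes 90deg apart
m=(h1+h2)[:2]/2;d=(h1-h2)[:2]/2;C1=m+np.array([d[1],-d[0]])*1;C2=m-np.array([d[1],-d[0]]);print(C1,C2,np.hypot(*d)*2**.5)
Xs=np.array([px(c,u,v) for v in range(100,300) for u in range(110,320)]);rr=np.hypot(Xs[:,0]-C0[0],Xs[:,1]-C0[1])
rim=Xs[(abs(Xs[:,2]-.207)<.003)&(rr>.055)&(rr<.075)]
from scipy.optimize import least_squares
f=least_squares(lambda p:np.hypot(rim[:,0]-p[0],rim[:,1]-p[1])-.065,C0,loss="soft_l1",f_scale=.002);print("rim",f.x,len(rim),rim[:,2].mean())
A=pol(b,f.x)[1];a1=pol(h1,f.x)[1];print("bush",pol(b,f.x),"h1",pol(h1,f.x),"h2",pol(h2,f.x))
# brightness round the rim top
g=c["img"].mean(2).astype(np.float32)
for z,r in [(.207,.065)]:
    th=np.arange(60,95,1.);uv=np.array([proj(c,[f.x[0]+r*np.cos(np.radians(t)),f.x[1]+r*np.sin(np.radians(t)),z]) for t in th])
    val=cv2.remap(g,uv[:,0].astype(np.float32),uv[:,1].astype(np.float32),1).ravel();print(list(zip(th.astype(int),val.astype(int))))
im=c["img"][80:240,90:350];cv2.imwrite("pics/w1b.png",cv2.resize(im,None,fx=3,fy=3,interpolation=2))
E
```

```text
h1 [0.6015 0.192  0.152 ] (np.float64(0.09706552600943297), np.float64(71.40203218555287))
h2 [0.6638 0.0685 0.152 ] (np.float64(0.09848482011232385), np.float64(-18.650569592743402))
bush [0.5425 0.1918 0.174 ] (np.float64(0.09594987803152631), np.float64(106.96971681468983))
[0.6944 0.1614] [0.5709 0.0991] 0.09782261690307735
rim [0.5727 0.1004] 4945 0.20634261289305417
bush (np.float64(0.09625797144629906), np.float64(108.28074200399998)) h1 (np.float64(0.09603453233656627), np.float64(72.56910002523738)) h2 (np.float64(0.09653551671873903), np.float64(-19.275387120756186))
[(np.int64(60), np.int64(136)), (np.int64(61), np.int64(134)), (np.int64(62), np.int64(137)), (np.int64(63), np.int64(136)), (np.int64(64), np.int64(128)), (np.int64(65), np.int64(125)), (np.int64(66), np.int64(121)), (np.int64(67), np.int64(103)), (np.int64(68), np.int64(94)), (np.int64(69), np.int64(79)), (np.int64(70), np.int64(69)), (np.int64(71), np.int64(70)), (np.int64(72), np.int64(73)), (np.int64(73), np.int64(127)), (np.int64(74), np.int64(169)), (np.int64(75), np.int64(144)), (np.int64(76), np.int64(89)), (np.int64(77), np.int64(65)), (np.int64(78), np.int64(68)), (np.int64(79), np.int64(68)), (np.int64(80), np.int64(69)), (np.int64(81), np.int64(69)), (np.int64(82), np.int64(69)), (np.int64(83), np.int64(70)), (np.int64(84), np.int64(69)), (np.int64(85), np.int64(68)), (np.int64(86), np.int64(66)), (np.int64(87), np.int64(74)), (np.int64(88), np.int64(109)), (np.int64(89), np.int64(123)), (np.int64(90), np.int64(127)), (np.int64(91), np.int64(134)), (np.int64(92), np.int64(133)), (np.int64(93), np.int64(132)), (np.int64(94), np.int64(131))]
```

View pics/w1b.png

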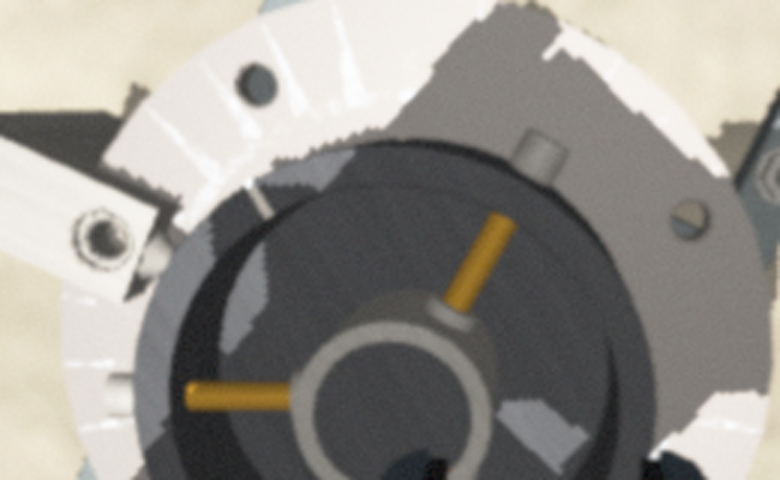

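The crop confirms the bush ring at (103,239), the zero line at (258,198) and its hole at (256,85). The hole needs about +36° of turn. Next I grip the rim at -45.6°, midway between two screws.

Call:
jog_arm(dp=[[13,-22,0],[0,0,-30],[0,0,-30],[0,0,-20],[0,0,0],[0,0,0]], rot=[[0,0,0],[0,0,0],[0,0,0],[0,0,0],[0,0,0],[0,0,0]])

```text
time: 3.55
tcp_pos: [0.617, 0.0557, 0.2317]
eef_rot: [[0.713, 0.701, 0.001], [0.701, -0.713, 0.0], [0.001, 0.001, -1.0]]
ft_force: [-0.2, -0.3, -0.0]
grip_width: 0.0325
finger_force: 0.0
```

Run:
```python
from m import *
c=cam("wrist");s=ctrl.read_state();print(s["tcp_pos"],s["ft_force"])
C0=np.array([.5716,.1002])
Xs=np.array([px(c,u,v) for v in range(0,420,2) for u in range(0,560,2)]);rr=np.hypot(Xs[:,0]-C0[0],Xs[:,1]-C0[1])
rim=Xs[(abs(Xs[:,2]-.2065)<.002)&(rr>.055)&(rr<.075)]
a=np.degrees(np.arctan2(rim[:,1]-C0[1],rim[:,0]-C0[0]))
for lo in range(-180,180,20):
    k=(a>lo)&(a<lo+20)
    if k.sum()>20:
        q=np.hypot(rim[k,0]-C0[0],rim[k,1]-C0[1]);print(lo,k.sum(),np.percentile(q,[5,50,95]))
```

```text
[0.6171 0.0556 0.2318] [-0.1286  0.2516 -0.3477]
-100 35 [0.0642 0.0672 0.069 ]
-80 52 [0.0605 0.0647 0.0695]
-60 146 [0.061  0.0655 0.0697]
-40 169 [0.0611 0.0656 0.0701]
-20 182 [0.0612 0.0661 0.0703]
0 197 [0.0614 0.066  0.0703]
20 199 [0.0613 0.0659 0.0701]
40 205 [0.061  0.0654 0.0698]
60 209 [0.0603 0.0651 0.0697]
80 202 [0.0599 0.0647 0.0693]
100 183 [0.0594 0.0643 0.0686]
120 175 [0.0593 0.064  0.0686]
140 137 [0.0586 0.0628 0.0681]
```

Call:
jog_arm(dp=[[1,-2,-15],[0,0,-20],[0,0,-12],[0,0,0],[0,0,0]], rot=[[0,0,0],[0,0,0],[0,0,0],[0,0,0],[0,0,0]])

```text
time: 4.22
tcp_pos: [0.6176, 0.0535, 0.1838]
eef_rot: [[0.713, 0.701, 0.0], [0.701, -0.713, 0.0], [0.0, 0.0, -1.0]]
ft_force: [-0.1, 0.6, 0.4]
grip_width: 0.0321
finger_force: 0.0
```

Call:
jog_arm(dp=[[0,0,0],[0,0,0],[0,0,0],[0,0,0],[0,0,0]], rot=[[0,0,0],[0,0,0],[0,0,0],[0,0,0],[0,0,0]], jaw=255, grip_force=40)

```text
time: 4.85
tcp_pos: [0.617, 0.0541, 0.1839]
eef_rot: [[0.713, 0.701, -0.001], [0.701, -0.713, 0.001], [-0.0, -0.001, -1.0]]
ft_force: [-3.6, 5.4, 3.9]
grip_width: 0.0114
finger_force: 39.1
```

Call:
jog_arm(dp=[[1.6,3.0,0],[2.2,2.5,0],[2.1,2.65,0],[1.9,2.75,0],[1.8,2.85,0],[1.6,2.95,0],[1.5,3.05,0],[1.3,3.1,0],[1.15,3.15,0],[1.0,3.2,0],[0,0,0],[0,0,0]], rot=[[0,0,0.0524],[0,0,0.0524],[0,0,0.0524],[0,0,0.0524],[0,0,0.0524],[0,0,0.0524],[0,0,0.0524],[0,0,0.0524],[0,0,0.0524],[0,0,0.0524],[0,0,0],[0,0,0]])

```text
time: 6.35
tcp_pos: [0.6336, 0.0823, 0.1839]
eef_rot: [[0.267, 0.964, 0.0], [0.964, -0.267, -0.001], [-0.001, 0.0, -1.0]]
ft_force: [-1.5, -5.1, 3.3]
grip_width: 0.0116
finger_force: 39.3
```

Run:
```python
from m import *
s=ctrl.read_state();print(s["tcp_pos"],s["ft_force"],s["torque"],s["grip_width"],pol(s["tcp_pos"],np.array([.5719,.0999])))
for n in ["top","wrist"]:
    c=cam(n);im=c["img"]
    p=proj(c,[.572,.1,.16]).astype(int);print(n,p)
    for a in range(3):
        t=np.radians(72+30+90*a-180);X=[.572+.096*np.cos(t),.1+.096*np.sin(t),.152];print(proj(c,X).round(1))
    r=45 if n=="top" else 130
    y0,x0=max(p[1]-r,0),max(p[0]-r,0)
    cr=im[y0:p[1]+r,x0:p[0]+r];k=390/cr.shape[0];cv2.imwrite(f"pics/{n}2.png",cv2.resize(cr,None,fx=k,fy=k,interpolation=2));print(n,"crop",x0,y0,k)
a=cv2.imread("pics/top2.png");b=cv2.imread("pics/wrist2.png");h=390
b=b[:,:400] if b.shape[1]>400 else b
cv2.imwrite("pics/j2.png",np.hstack([a,b]));print(a.shape,b.shape)
```

```text
[0.6336 0.0823 0.1839] [-1.4634 -5.0556  3.2954] [-0.8555  0.3739  0.0505] 0.011647360738325018 (np.float64(0.06418487818069007), np.float64(-15.93473674367147))
top [230 186]
[269.9 179.5]
[223.6 148.9]
[192.3 195. ]
top crop 185 141 4.333333333333333
wrist [158 245]
[239.4 362.1]
[306.3 167.1]
[66.  90.2]
wrist crop 28 115 1.5
(390, 390, 3) (390, 390, 3)
```

View pics/j2.png

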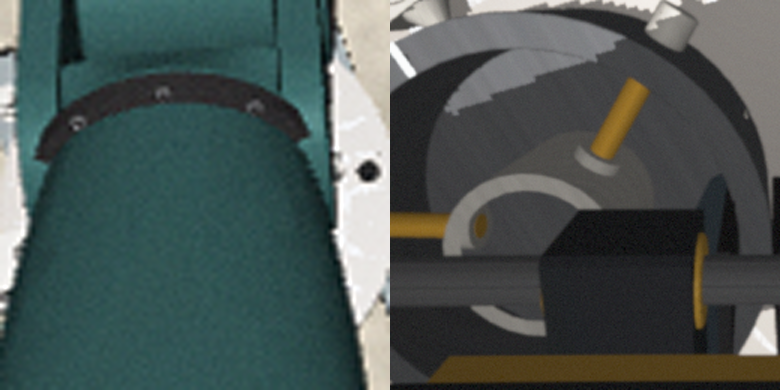

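The right half (wrist) shows the zero line at crop (400,58), just short of the pointer nose at about (430,8). The top view (left) is blocked by the arm, with one hole visible at (368,171). The remaining turn is about 6°.

Call:
jog_arm(dp=[[0.8,3.3,0],[0.65,3.3,0],[0,0,0],[0,0,0]], rot=[[0,0,0.0524],[0,0,0.0524],[0,0,0],[0,0,0]])

```text
time: 6.95
tcp_pos: [0.6351, 0.0889, 0.1839]
eef_rot: [[0.164, 0.986, 0.0], [0.986, -0.164, -0.001], [-0.001, 0.0, -1.0]]
ft_force: [-1.2, -5.3, 2.8]
grip_width: 0.0115
finger_force: 39.3
```

Call:
jog_arm(dp=[[0,0,0],[0,0,0],[0,0,0],[0,0,30],[0,0,50],[-20,-20,50],[-40,-50,20],[-40,-50,0]], rot=[[0,0,0],[0,0,0],[0,0,0],[0,0,0],[0,0,0],[0,0,0],[0,0,0],[0,0,0]], jaw=165)

```text
time: 7.95
tcp_pos: [0.5384, -0.0269, 0.3341]
eef_rot: [[0.163, 0.987, 0.003], [0.987, -0.163, -0.0], [0.0, 0.003, -1.0]]
ft_force: [0.3, -0.4, -0.1]
grip_width: 0.0324
finger_force: 0.0
```

Run:
```python
from m import *
s=ctrl.read_state();print(s["tcp_pos"],s["ft_force"],s["q"])
c=cam("wrist");cv2.imwrite("pics/w3.png",c["img"])
for t in [-162,-72,18,108]: print(t,proj(c,[.572+.096*np.cos(np.radians(t)),.1+.096*np.sin(np.radians(t)),.152]).round(1))
```

```text
[ 0.5384 -0.0269  0.3341] [ 0.3444 -0.4088 -0.1008] [ -5.3336  -0.6267 112.7777  -0.0026  67.6647   4.0611]
-162 [192.  100.1]
-72 [327.4 144.4]
18 [381.1  -6.6]
108 [231.3 -62.4]
```

View pics/w3.png

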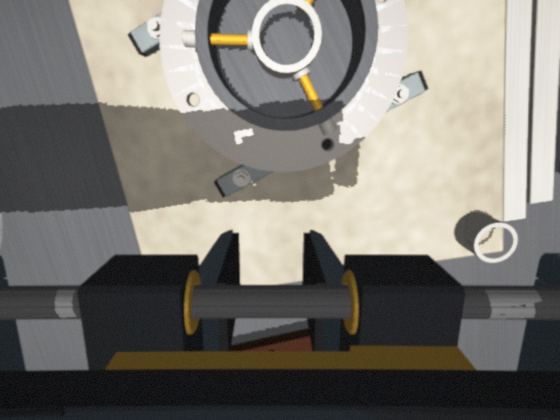

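Holes appear at (193,100) and (327,144), exactly where the predictions put them for a zero hole at 108°, the bush azimuth. Next is the pin.

Call:
jog_arm(dp=[[-18,-38,0],[-19,-39,0],[-19,-39,-5],[-19,-39,-15],[-19,-39,-20],[-18,-39,-25],[-18,-40,-30],[-18,-40,-30],[0,0,0],[0,0,0]], rot=[[0,0,-0.165],[0,0,-0.165],[0,0,-0.165],[0,0,-0.165],[0,0,-0.165],[0,0,-0.165],[0,0,-0.165],[0,0,-0.165],[0,0,0],[0,0,0]], jaw=60)

```text
time: 9.25
tcp_pos: [0.3909, -0.339, 0.2075]
eef_rot: [[0.996, 0.086, 0.0], [0.086, -0.996, 0.0], [0.0, -0.0, -1.0]]
ft_force: [0.2, -0.1, 0.7]
grip_width: 0.0699
finger_force: 0.0
```

Run:
```python
from m import *
s=ctrl.read_state();print(s["tcp_pos"],s["eef_rot"][0][1],s["eef_rot"][1][1],s["grip_width"],s["q"][5])
c=cam("wrist");cv2.imwrite("pics/w4.png",c["img"]);print(proj(c,[.39,-.34,.075]))
for q in ["index_pin","drift"]:
  for d in ctrl.search_frame(q,c)[:2]: print(q,d["confidence"],w(c,d["location"]))
  for d in ctrl.trace(q,c)[:1]:
    m=d["pixels"];v,u=np.nonzero(m);X=np.array([px(c,a,b) for a,b in zip(u,v)]);k=X[:,2]>X[:,2].max()-.004;print(q,d["confidence"],k.sum(),X[k].min(0),X[k].max(0),X[k].mean(0),u.mean(),v.mean())
```

```text
[ 0.3909 -0.339   0.2075] 0.08639757362438605 -0.9962607372188015 0.06990095252915038 41.52226853217386
[272.1529 203.4669]
index_pin 0.59 [ 0.3923 -0.3412  0.0709]
index_pin 0.22 [ 0.3066 -0.3145  0.021 ]
index_pin 0.92 1 [ 0.4653 -0.3326  0.3776] [ 0.4653 -0.3326  0.3776] [ 0.4653 -0.3326  0.3776] 270.72964169381106 198.44625407166123
drift 0.52 [ 0.4664 -0.3369  0.1059]
drift 0.67 273 [ 0.4565 -0.3395  0.1033] [ 0.4695 -0.3267  0.1072] [ 0.4628 -0.3332  0.1051] 271.70758122743683 117.32129963898917
```

View pics/w4.png

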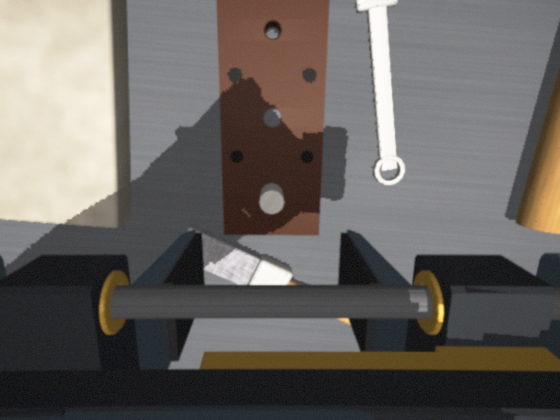

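The pin head's top is at (272,202), as predicted, with the drift at (272,117) up the board. The brush ferrule at (235,260) lies off the end of the board and clear of the fingers.

Call:
jog_arm(dp=[[-1,-1,-40],[0,0,-50],[0,0,-40],[0,0,-25],[0,0,-5],[0,0,0]], rot=[[0,0,0],[0,0,0],[0,0,0],[0,0,0],[0,0,0],[0,0,0]], jaw=115)

```text
time: 10.25
tcp_pos: [0.3902, -0.3402, 0.0479]
eef_rot: [[0.996, 0.086, 0.0], [0.086, -0.996, -0.0], [0.0, 0.0, -1.0]]
ft_force: [0.5, -0.2, 0.2]
grip_width: 0.0499
finger_force: 0.0
```

Call:
jog_arm(dp=[[0,0,0],[0,0,0],[0,0,0],[0,0,0],[0,0,0],[0,0,0],[0,0,0]], rot=[[0,0,0],[0,0,0],[0,0,0],[0,0,0],[0,0,0],[0,0,0],[0,0,0]], jaw=255, grip_force=15)

```text
time: 11.12
tcp_pos: [0.3899, -0.3403, 0.0476]
eef_rot: [[0.996, 0.085, 0.0], [0.085, -0.996, -0.0], [0.0, 0.0, -1.0]]
ft_force: [-0.7, 1.7, 6.7]
grip_width: 0.0208
finger_force: 15.0
```

Call:
jog_arm(dp=[[0,0,20],[0,0,40],[0,0,60],[0,0,60],[5,15,50],[13,45,20],[14,48,0],[14,48,0],[14,48,0],[14,48,0],[14,48,0]], rot=[[0,0,0],[0,0,0],[0,0,0],[0,0,0],[0,0,0],[0,0,0.164],[0,0,0.164],[0,0,0.164],[0,0,0.164],[0,0,0.164],[0,0,0.164]])

```text
time: 12.5
tcp_pos: [0.4777, -0.0384, 0.2972]
eef_rot: [[0.476, 0.88, 0.0], [0.88, -0.476, -0.0], [0.0, 0.0, -1.0]]
ft_force: [0.8, -0.5, -1.3]
grip_width: 0.0209
finger_force: 15.0
```

Call:
jog_arm(dp=[[14,48,0],[14,48,0],[14,48,0],[14,48,0],[8,40,0],[0,0,0],[0,0,0]], rot=[[0,0,0.164],[0,0,0.164],[0,0,0.164],[0,0,0.164],[0,0,0.164],[0,0,0],[0,0,0]])

```text
time: 13.38
tcp_pos: [0.5413, 0.1916, 0.2969]
eef_rot: [[-0.312, 0.95, -0.001], [0.95, 0.312, -0.0], [-0.0, -0.001, -1.0]]
ft_force: [-0.2, -0.4, -0.6]
grip_width: 0.0209
finger_force: 15.0
```

Run:
```python
from m import *
s=ctrl.read_state();R=np.asarray(s["eef_rot"]);print(s["time"],s["tcp_pos"],np.degrees(np.arctan2(R[1,1],R[0,1])),s["grip_width"],s["ft_force"])
c=cam("wrist");cv2.imwrite("pics/w5.png",c["img"]);print(proj(c,[.542,.1915,.174]),proj(c,np.array(s["tcp_pos"])-[0,0,.0446]))
```

```text
13.375 [0.5413 0.1916 0.2969] 18.20486960479515 0.020934546264094387 [-0.2095 -0.3896 -0.6413]
[270.4505 204.1836] [269.2944 233.7496]
```

View pics/w5.png

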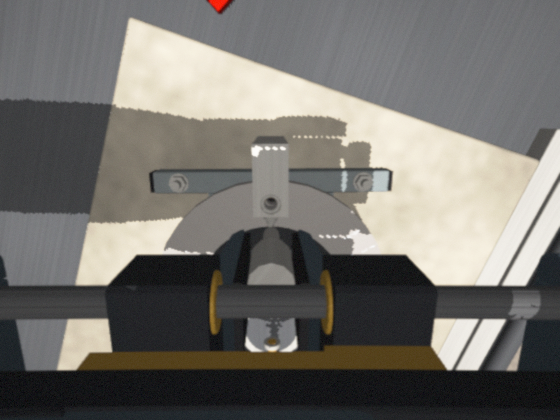

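The bush is at (270,203), within about 1 px of the prediction. The held pin's foot is near (270,234). I'll descend to about 15 mm above the mouth and take a close look.

Call:
jog_arm(dp=[[0.5,0,-25],[0,0,-25],[0,0,-13],[0,0,0],[0,0,0]], rot=[[0,0,0],[0,0,0],[0,0,0],[0,0,0],[0,0,0]])

```text
time: 14.05
tcp_pos: [0.5427, 0.1918, 0.2351]
eef_rot: [[-0.313, 0.95, 0.001], [0.95, 0.313, 0.0], [-0.0, 0.001, -1.0]]
ft_force: [0.1, -0.5, -0.9]
grip_width: 0.0206
finger_force: 15.0
```

Run:
```python
from m import *
s=ctrl.read_state();print(s["time"],s["tcp_pos"])
c=cam("wrist");print(proj(c,[.542,.1915,.174]),proj(c,np.array(s["tcp_pos"])-[0,0,.0446]))
cv2.imwrite("pics/w6.png",cv2.resize(c["img"][150:250,220:320],None,fx=6,fy=6,interpolation=2))
```

```text
14.05 [0.5427 0.1918 0.2351]
[268.1156 226.044 ] [269.1304 233.7843]
```

View pics/w6.png

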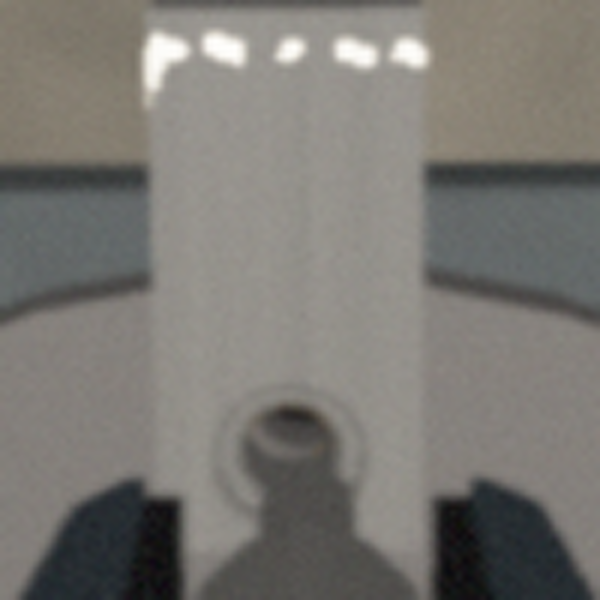

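The close crop shows the bush mouth circle centred at about (291,460), i.e. pixel (268.6,226.7). The pin shank spans x 262–352, and its foot is at about (307,503), i.e. pixel (271.2,233.9). I'll turn both into positions.

Run:
```python
from m import *
c=cam("wrist");s=ctrl.read_state()
b=pz(c,268.6,226.7,.174);f=pz(c,271.2,233.9,s["tcp_pos"][2]-.0446);print(b,f,(b-f)*1000, s["tcp_pos"],pol(b,np.array([.5722,.1])))
print(1/np.linalg.norm(pz(c,269,227,.174)-pz(c,268,227,.174))/1000)
```

```text
[0.5425 0.1912 0.174 ] [0.544  0.1923 0.1906] [ -1.4814  -1.027  -16.6096] [0.5427 0.192  0.2352] (np.float64(0.09594548934820216), np.float64(108.02358168441997))
1.4660412200665138
```

Call:
jog_arm(dp=[[-1.5,-1,-4],[0,0,-6],[0,0,-3],[0,0,-2],[0,0,-2],[0,0,-2],[0,0,-2],[0,0,0]], rot=[[0,0,0],[0,0,0],[0,0,0],[0,0,0],[0,0,0],[0,0,0],[0,0,0],[0,0,0]], grip_force=6)

```text
time: 15.15
tcp_pos: [0.5406, 0.1909, 0.213]
eef_rot: [[-0.313, 0.95, -0.0], [0.95, 0.313, -0.0], [0.0, -0.0, -1.0]]
ft_force: [0.0, -0.3, -1.1]
grip_width: 0.0212
finger_force: 6.0
```

Call:
jog_arm(dp=[[0,0,-2],[0,0,-2],[0,0,-2],[0,0,-2],[0,0,-2],[0,0,-2],[0,0,0]], rot=[[0,0,0],[0,0,0],[0,0,0],[0,0,0],[0,0,0],[0,0,0],[0,0,0]])

```text
time: 16.02
tcp_pos: [0.5406, 0.1909, 0.201]
eef_rot: [[-0.313, 0.95, -0.0], [0.95, 0.313, -0.0], [0.0, -0.0, -1.0]]
ft_force: [0.7, -0.2, -0.7]
grip_width: 0.0208
finger_force: 6.0
```

Call:
jog_arm(dp=[[0,0,-1.5],[0,0,-1.5],[0,0,-1],[0,0,-1],[0,0,-1],[0,0,0]], rot=[[0,0,0],[0,0,0],[0,0,0],[0,0,0],[0,0,0],[0,0,0]])

```text
time: 16.77
tcp_pos: [0.5408, 0.191, 0.1952]
eef_rot: [[-0.313, 0.95, 0.0], [0.95, 0.313, 0.0], [0.0, 0.0, -1.0]]
ft_force: [1.2, 0.7, -0.5]
grip_width: 0.021
finger_force: 6.0
```

Call:
jog_arm(dp=[[0,0,-1],[0,0,-1],[0,0,-1],[0,0,0]], rot=[[0,0,0],[0,0,0],[0,0,0],[0,0,0]])

```text
time: 17.27
tcp_pos: [0.5409, 0.191, 0.1922]
eef_rot: [[-0.313, 0.95, 0.0], [0.95, 0.313, 0.0], [-0.0, 0.0, -1.0]]
ft_force: [2.5, 1.3, -0.5]
grip_width: 0.0207
finger_force: 6.0
```

No vertical resistance, so the foot seems to be entering the plate hole. I'll relieve the side force and go on gently.

Call:
jog_arm(dp=[[0.6,0.3,-1],[0.3,0.2,-1],[0,0,-1],[0,0,-1],[0,0,0]], rot=[[0,0,0],[0,0,0],[0,0,0],[0,0,0],[0,0,0]])

```text
time: 17.9
tcp_pos: [0.5414, 0.1914, 0.188]
eef_rot: [[-0.313, 0.95, -0.001], [0.95, 0.313, -0.0], [0.0, -0.001, -1.0]]
ft_force: [-0.5, -0.2, -1.2]
grip_width: 0.0209
finger_force: 6.0
```

Call:
jog_arm(dp=[[0,0,-1],[0,0,-1],[0,0,-1],[0,0,-1],[0,0,-1],[0,0,-1],[0,0,0]], rot=[[0,0,0],[0,0,0],[0,0,0],[0,0,0],[0,0,0],[0,0,0],[0,0,0]])

```text
time: 18.77
tcp_pos: [0.5415, 0.1914, 0.182]
eef_rot: [[-0.313, 0.95, -0.0], [0.95, 0.313, -0.0], [-0.0, -0.0, -1.0]]
ft_force: [-2.9, -1.5, 0.9]
grip_width: 0.0211
finger_force: 6.0
```

Release, lift clear, and check the head height.

Call:
jog_arm(dp=[[0,0,0],[0,0,0],[0,0,0],[0,0,0],[0,0,20],[0,0,40],[0,0,40],[0,0,30],[0,0,0]], rot=[[0,0,0],[0,0,0],[0,0,0],[0,0,0],[0,0,0],[0,0,0],[0,0,0],[0,0,0],[0,0,0]], jaw=165)

```text
time: 19.9
tcp_pos: [0.5428, 0.1918, 0.3161]
eef_rot: [[-0.313, 0.95, 0.005], [0.95, 0.313, 0.002], [-0.0, 0.005, -1.0]]
ft_force: [-0.1, 0.2, -0.0]
grip_width: 0.0325
finger_force: 0.0
```

Run:
```python
from m import *
s=ctrl.read_state();print(s["time"],s["tcp_pos"],s["ft_force"],s["grip_width"])
c=cam("wrist");cv2.imwrite("pics/w7.png",c["img"][:380])
g=c["z_map"]
X=np.array([px(c,u,v) for v in range(120,260) for u in range(220,320)])
B=np.array([.5425,.1912]);d=np.hypot(*(X[:,:2]-B).T);h=X[(d<.03)&(X[:,2]>.178)&(X[:,2]<.24)]
print(len(h),np.percentile(h[:,2],[50,90,98]) if len(h) else None)
t=h[h[:,2]>np.percentile(h[:,2],90)-.003];print("top mid",(t.min(0)+t.max(0))/2,t.max(0)-t.min(0),"expect home .208, high .224")
a=X[(d>.014)&(d<.03)&(abs(X[:,2]-.174)<.006)];print("arm z",np.median(a[:,2]))
for q in ["index_pin"]:
  for k in ctrl.search_frame(q,c)[:2]: print(q,k["confidence"],w(c,k["location"]))
```

```text
19.9 [0.5428 0.1918 0.3161] [-0.1056  0.1558 -0.0207] 0.03247520146272006
1100 [0.2063 0.2079 0.2085]
top mid [0.5464 0.1818 0.2072] [0.0307 0.041  0.0046] expect home .208, high .224
arm z 0.1733619813250039
index_pin 0.97 [0.5406 0.1927 0.2036]
```

View pics/w7.png

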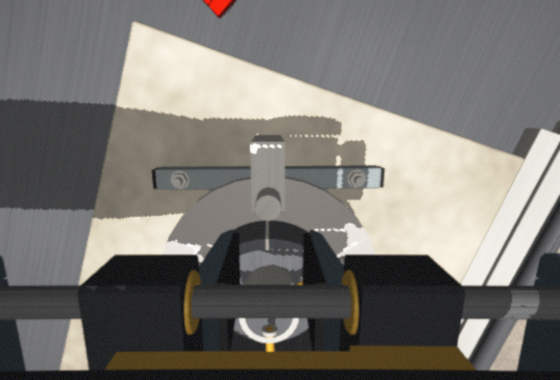

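The pin's head sits on the bracket at (267,207), with the zero line at (267,235) right behind it. Rim pixels, which are at nearly the same height, fell into that height figure, so I'll check the head alone.

Run:
```python
from m import *
c=cam("wrist")
X=np.array([px(c,u,v) for v in range(150,260) for u in range(220,320)])
d=np.hypot(*(X[:,:2]-[.5425,.1912]).T);h=X[(d<.018)&(X[:,2]>.18)]
print(len(h),h[:,2].max(),np.percentile(h[:,2],[50,90]))
t=h[h[:,2]>.203];print((t.min(0)+t.max(0))/2,t.max(0)-t.min(0))
X2=np.array([px(c,u,v) for v in range(215,260) for u in range(235,300)]);r=np.hypot(*(X2[:,:2]-[.5722,.1]).T);print("rim",np.median(X2[(r>.062)&(r<.068)][:,2]))
print("mark",pz(c,267,226,.207),pol(pz(c,267,226,.207),np.array([.5722,.1])),pol(pz(c,267,245,.207),np.array([.5722,.1])))
```

```text
736 0.3230729292921824 [0.2072 0.2083]
[0.5411 0.1922 0.2632] [0.0328 0.0227 0.1198]
rim 0.20638887345206264
mark [0.5441 0.1772 0.207 ] (np.float64(0.08218805510189234), np.float64(110.00869915513067)) (np.float64(0.06577469290459308), np.float64(110.47928711135188))
```

The head top is 1 mm above the rim, as it should be when home, and the zero line is about 2° (3 mm) from the pointer. I'm handing in.

```bash
python3 -c "
from rig import ctrl;print(ctrl.sign_off())"
```

```text
the job is handed in; nothing more can be done
None
```

The drum is turned to zero and the index pin is fully home through the bush in the index plate, with the zero line about 3 mm from the pointer; I handed the job in at about 20 s, though sign-off returned no verdict.

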